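# Change the filter pack of the vacuum unit and set its suction again

## Task

Change the filters of the little vacuum unit: turn its regulator wheel back (anticlockwise seen from above) to the stop so the suction is shut, take off the cover plate, and put the used filter from the chamber into the steel tray. Stack all the new filter discs lying in front of the unit neatly centred on the chamber's seat, lower the cover over its two pins until it sits flush, and only then turn the wheel up again until the pointer on its far rim stands at the rider clip on the scale behind it. Keep the suction shut while the cover is off, leave the rider clip where it is, and do not disturb the things lying around.

Things in the scene. Friction and masses are not known exactly. Their poses are not given: they have to be found in the camera images.
- station: fixed vacuum unit, white base 130 (x) by 275 (y) by 18 mm high; place and yaw (to 0.15 rad) differ each time. Origin on the trolley top under its middle; x away from the robot at yaw 0, y to its left. Filter chamber centred at y = +48 mm, regulator housing (106 by 84 mm, 64 mm high) with the wheel on top at y = -76 mm
- seat (a point): centre of the round perforated filter seat (55 mm across with a thin black ring round it), flush with the top of the base, 18 mm above the trolley top, axes as the unit's. Chamber open to front (-x) and back (+x); at its left and right, centred 43 mm from the seat's centre, stands an aluminium block 40 (x) by 22 (y) mm, top 58 mm up, so a disc has 4 mm to either block
- pin_left (a point): tip of the left locating pin, 82 mm up: pin on the left block, 10 mm diameter, 24 mm long, tapered tip
- pin_right (a point): tip of the right locating pin, the same, on the right block
- wheel_grip (a point): point on the wheel's vertical axis, 102 mm above the trolley top, mid-height of its grip: a ribbed grey round knob, 60 mm diameter, from 83 to 115 mm high, free all round. Grasp it across from above at any yaw, fingertips no lower than 88 mm (below are the black 80 mm skirt, the scale shelf and the rider)
- wheel (a joint): regulator wheel, rad: 0 = shut, at the stop; grows clockwise from above, to 1.9; starts 1.1 to 1.8; stays where left (friction 0.12 N m). A steel interlock cam under its skirt (66 mm from the axis, 69 to 75 mm high) lies 3 mm above the right edge of the seated cover from about 0.55 up, so the cover lifts or lowers only near 0, where the cam points at the robot
- rider (a joint): angle of the rider clip about the wheel's axis, same zero and direction as joint wheel: the pointer stands at the rider when the two are equal. 0.95 to 1.7, differs each time; stiff, must not be moved
- pointer (a point): the line of the wheel's pointer, a steel fin on the far rim of the black skirt, 50 mm from the axis, 82 mm up; it travels over the half of the rim away from the robot (60 degrees left of straight back when shut)
- rider_tip (a point): inner tip of the steel rider clip on the scale shelf behind the wheel, 50 mm from the axis, 82 mm up; the clip's top is 86 mm up
- cover: loose aluminium hood, 250 g: plate 72 (x) by 130 (y) by 8 mm, 13 mm holes 43 mm either side of its middle along y, 37 mm skirts down its front and back (64 mm apart inside), black bar handle along y, 18 wide, 52 long, 12 to 34 mm above the plate's underside (centre = origin). Starts seated on the blocks, origin 58 mm up; laid on its skirts, 37 mm up. Trolley top x 0.51-0.66, y 0.10-0.19 is free
- used_filter: the used filter disc: like the new ones, grey, 56 mm diameter, 8 mm thick, about 30 g, at the start on the seat under the cover; origin: centre of its underside
- tray: fixed open stainless tray for used parts, 130 (x) by 110 (y) mm, walls 2 mm thick and 20 mm high, floor 2 mm thick; origin under its middle on the trolley top
- filter_a: new filter disc, grey sintered carbon, 56 mm diameter, 8 mm thick, about 30 g, both faces alike, either may be up; origin: centre of its underside, z up. Two to four of filter_a to filter_d are there, the rest absent (None)
- filter_b: new filter disc, grey sintered carbon, 56 mm diameter, 8 mm thick, about 30 g, both faces alike, either may be up; origin: centre of its underside, z up. Two to four of filter_a to filter_d are there, the rest absent (None)
- filter_c: new filter disc, grey sintered carbon, 56 mm diameter, 8 mm thick, about 30 g, both faces alike, either may be up; origin: centre of its underside, z up. Two to four of filter_a to filter_d are there, the rest absent (None)
- filter_d: new filter disc, grey sintered carbon, 56 mm diameter, 8 mm thick, about 30 g, both faces alike, either may be up; origin: centre of its underside, z up. Two to four of filter_a to filter_d are there, the rest absent (None)
- big_cup: bystander: clear suction cup standing on its rim, 58 mm across, 76 mm high; origin: centre of its foot
- small_cup: bystander: clear suction cup standing on its rim, 51 mm across, 68 mm high; origin: centre of its foot
- tape: bystander: round yellow tape measure, 50 mm across, 15 mm high; origin: centre of its underside
- hammer: bystander: reflex hammer lying flat, 176 mm long along its y, 11 mm high; origin: middle of its underside

How it is judged:
On the way, in this order (a step that is already met when the one before it is completed fails the run):
1. the regulator wheel is turned back to the stop, suction shut (value of joint wheel below 0.08 rad), for 0.2 s.
2. the used filter lies in the steel tray (horizontal distance between used_filter and tray below 0.05 m and height (world z) of used_filter below 0.02 m and (angle between used_filter's own z axis and vertical below 0.3 rad or angle between used_filter's own z axis and vertical above 2.84 rad) and linear speed of used_filter below 0.02 m/s and contact force between the fingers and used_filter below 0.05 N and value of joint wheel below 0.08 rad), for 0.2 s.
3. all new filters lie flat in a centred stack on the seat (horizontal distance between each of filter_a, filter_b, filter_c, filter_d and seat below 0.006 m and (angle between filter_a's own z axis and vertical below 0.06 rad or angle between filter_a's own z axis and vertical above 3.08 rad) and z of filter_a in the frame of seat between -0.003 and 0.035 m and linear speed of each of filter_a, filter_b, filter_c, filter_d below 0.02 m/s and contact force between the fingers and filter_a below 0.05 N and (angle between filter_b's own z axis and vertical below 0.06 rad or angle between filter_b's own z axis and vertical above 3.08 rad) and z of filter_b in the frame of seat between -0.003 and 0.035 m and contact force between the fingers and filter_b below 0.05 N and (angle between filter_c's own z axis and vertical below 0.06 rad or angle between filter_c's own z axis and vertical above 3.08 rad) and z of filter_c in the frame of seat between -0.003 and 0.035 m and contact force between the fingers and filter_c below 0.05 N and (angle between filter_d's own z axis and vertical below 0.06 rad or angle between filter_d's own z axis and vertical above 3.08 rad) and z of filter_d in the frame of seat between -0.003 and 0.035 m and contact force between the fingers and filter_d below 0.05 N and value of joint wheel below 0.08 rad), for 0.2 s.
4. the cover sits flush on its blocks over both pins, suction still shut (all of step 3 and horizontal distance between cover and seat below 0.004 m and z of cover in the frame of seat between 0.038 and 0.042 m and angle between cover's own z axis and vertical below 0.03 rad and angle between the y axis of cover and the y axis of station, either way round below 0.08 rad and linear speed of cover below 0.02 m/s and contact force between the fingers and cover below 0.05 N), for 0.2 s.
At the end, for the whole second after the job is handed in: Used filter in the tray, within 50 mm of its middle; all new filters flat on the seat within 6 mm of its axis; cover level over both pins on its blocks (height within 2 mm); pointer within 5 mm of the rider tip (0.1 rad); all released and at rest (horizontal distance between used_filter and tray below 0.05 m and height (world z) of used_filter below 0.02 m and (angle between used_filter's own z axis and vertical below 0.3 rad or angle between used_filter's own z axis and vertical above 2.84 rad) and linear speed of each of used_filter, filter_a, filter_b, filter_c, filter_d, cover below 0.02 m/s and contact force between the fingers and used_filter below 0.05 N and horizontal distance between each of filter_a, filter_b, filter_c, filter_d and seat below 0.006 m and (angle between filter_a's own z axis and vertical below 0.06 rad or angle between filter_a's own z axis and vertical above 3.08 rad) and z of filter_a in the frame of seat between -0.003 and 0.035 m and contact force between the fingers and filter_a below 0.05 N and (angle between filter_b's own z axis and vertical below 0.06 rad or angle between filter_b's own z axis and vertical above 3.08 rad) and z of filter_b in the frame of seat between -0.003 and 0.035 m and contact force between the fingers and filter_b below 0.05 N and (angle between filter_c's own z axis and vertical below 0.06 rad or angle between filter_c's own z axis and vertical above 3.08 rad) and z of filter_c in the frame of seat between -0.003 and 0.035 m and contact force between the fingers and filter_c below 0.05 N and (angle between filter_d's own z axis and vertical below 0.06 rad or angle between filter_d's own z axis and vertical above 3.08 rad) and z of filter_d in the frame of seat between -0.003 and 0.035 m and contact force between the fingers and filter_d below 0.05 N and horizontal distance between cover and seat below 0.004 m and z of cover in the frame of seat between 0.038 and 0.042 m and angle between cover's own z axis and vertical below 0.03 rad and angle between the y axis of cover and the y axis of station, either way round below 0.08 rad and contact force between the fingers and cover below 0.05 N and distance between pointer and rider_tip below 0.005 m and velocity of joint wheel between -0.02 and 0.02 rad/s); the robot touches nothing.
It fails at once if suction opened (wheel beyond 0.4 rad) while the cover is off (value of joint wheel above 0.4 rad and distance between cover and seat above 0.06 m).
It fails at once if the rider clip moved by more than 4 mm along the scale (distance of rider_tip from where it was at the start of the episode above 0.004 m).
It fails at once if a suction cup, the tape measure or the hammer knocked more than 3 cm from its place, or a cup knocked over (distance of any of big_cup, small_cup, tape, hammer from where it was at the start of the episode above 0.03 m or angle between any of big_cup, small_cup's own z axis and vertical above 0.5 rad).
Of filter_a, filter_b, filter_c, filter_d only 2 to 4 are there at a start; the rules pass over those that are not, and their reading is None.
At some moment in a run one of filter_a, filter_b, filter_c, filter_d may be knocked a few centimetres aside while the robot is not near it.
Once in a run the grip may slacken for a moment while it holds something.
It also fails if it takes over 210 s, if anything falls off the work surface, if the arm or the gripper's body presses on something with over 40 N, if the wrist force passes 120 N, or if a joint passes its speed limit or range.

## Robot

A 6-joint arm with a two-finger parallel gripper is mounted at the origin on a cart in front of the work surface, level with it; the furniture and walls round the work are solid. World frame = base frame: x ahead of the robot, y to its left, z up, the work surface at z = 0. Lengths are in m, angles in rad, forces in N, time in s.
With the tool pointing down it reaches from about 0.275 to 0.975 m from the base axis. Payload 8.4 kg.
Tool frame: the origin (TCP) lies on the front face of the gripper's body, between the roots of the fingers; the fingertips stand 88 mm ahead of it and the grasp point (between the pads) lies 69 mm ahead of it; z points along the fingers, y is the line along which they close (so a half turn about z gives the same grasp; the last joint's range is limited). The gripper opens to 92 mm and grips with 3 to 60 N. Pads are 20 mm wide; open, the fingers measure 128 mm over their backs; the gripper's body (75 mm by 189 mm) begins 69 mm behind the grasp point.
Start: joints at [1.258, 0.353, 1.633, -0, 1.155, -0.002], TCP at [0.191, 0.595, 0.303] pointing down, gripper open.
Joint ranges: [-2.63, 2.63], [-0.92, 2.1], [0.06, 2.66], [-1.3, 4.44], [0, 2.69], [-3.02, 3.02]. Speed limits (rad/s): [2.22, 2.22, 2.79, 3.14, 3.14, 3.14].

## Interface

Orientations are given as [roll, pitch, yaw] about the fixed x, y, z axes, in that order (R = Rz(yaw) Ry(pitch) Rx(roll)).
In Python, from bench import bot, claw, sensors, eyes, close_job gives the robot as it stands. Calls block until the motion is done:
- bot.goto(position, orientation): joint-space move of the TCP to a pose.
- bot.move_l(position, vel=0.15, frame=None, contact_N=None): straight line of the TCP; frame=None keeps the orientation; vel is the mean speed in m/s. With contact_N (N) it stops when the force on the tool has changed by that much, and returns True; else False.
- bot.movej(angles): joint-space move.
- claw.ungrasp() and claw.clamp(squeeze=None): open the fingers fully, or close them until they stop; squeeze is the grip in N (None keeps the last).
- bot.dwell(seconds).
- bot.inverse_kinematics(position, orientation): joint angles nearest the present ones, or None.
- sensors.sense(): the state.
- eyes.snapshot(name): name is "side" or "top" or "wrist"; returns a dict with "image" (480x640x3 uint8, blue, green, red), "range_z" (480x640 float32, m along the optical axis (not along the pixel's ray), 0 where there is no reading), "fov_y" (degrees; the focal length in pixels is half the picture's height over the tangent of half this angle, whatever the lens; pixels are square), "cx", "cy" (the principal point, pixels), "extrinsics" (4x4, takes a point from camera to world coordinates). Camera axes: x right, y up, looking along -z (the intrinsics and any distortion apply to the point x, -y, -z); pixel columns grow to the right and rows downward; lengths in m; the calibration is good to about 2 mm. A picture is of the moment at which its call begins.
A pose or a line that the arm cannot do raises bot.IKError and nothing moves.
- close_job(): hands the job in; it is judged then, once.
The state is a dict: "clock": time; "joint_positions": joint angles; "dq": joint speeds; "joint_efforts": joint torques, N m; "eef_pos": TCP position; "tool_rot": TCP orientation; "ft_force": force on the tool from outside, world axes, zero at the start; "moment": the same for the moment, N m; "opening": finger opening in m; "gripper_force": force on a finger pad.
Only numpy, scipy, OpenCV 4.12 (cv2) and the standard library are available. Lean on these libraries where they do the work, as an engineer would, in place of code of your own. Each camera call takes 0.05 s, during which the arm holds its last target. There are 200 camera calls.

## Working session

There is one attempt and no reset: what is moved stays moved. The work goes in short steps, each a Python script; the robot and the scene stay as the last script left them, time stands still between calls to the robot, and variables do not carry over. Pictures are saved under pics/ and viewed, at most 14 in all, crops included, and the job is handed in when it is done.

```bash
mkdir -p pics; ls
cat > h.py <<'E'
import numpy as np, cv2
from bench import bot, claw, sensors, eyes, close_job
def snap(n,f=None):
    s=eyes.snapshot(n)
    if f: cv2.imwrite('pics/'+f+'.png',s['image']); np.savez('pics/'+f+'.npz',**s)
    return s
def load(f): return dict(np.load('pics/'+f+'.npz'))
def cloud(s):
    h,w=s['range_z'].shape; f=h/2/np.tan(np.radians(float(s['fov_y']))/2)
    v,u=np.mgrid[:h,:w]; d=s['range_z']
    P=np.stack([(u-s['cx'])/f*d,-(v-s['cy'])/f*d,-d,np.ones_like(d)],-1)@np.asarray(s['extrinsics']).T
    P=P[...,:3]; P[d==0]=np.nan
    return P
def at_z(s,u,v,z):
    f=480/2/np.tan(np.radians(float(s['fov_y']))/2); T=np.asarray(s['extrinsics'])
    r=T[:3,:3]@np.array([(u-s['cx'])/f,-(v-s['cy'])/f,-1]); o=T[:3,3]
    return o+r*(z-o[2])/r[2]
E
python3 - <<'E'
from h import *
for n in('top','side'):
    s=snap(n,n+'0'); print(n,{k:(v if k not in('image','range_z') else v.shape) for k,v in s.items()})
print(sensors.sense())
E
```

```text
pics
top {'image': (480, 640, 3), 'range_z': (480, 640), 'fov_y': 50.45100901951714, 'cx': 311.08677001394403, 'cy': 240.75147780025202, 'extrinsics': array([[ 0.00621796,  0.98440079, -0.17583066,  0.32778479],
       [-0.99996726,  0.00521054, -0.00619059, -0.04878584],
       [-0.00517785,  0.17586339,  0.98440096,  1.14614381],
       [ 0.        ,  0.        ,  0.        ,  1.        ]])}
side {'image': (480, 640, 3), 'range_z': (480, 640), 'fov_y': 45.888183409881506, 'cx': 313.2943044034919, 'cy': 235.54828118823846, 'extrinsics': array([[ 0.6008544 , -0.43065049,  0.67343459,  1.19381675],
       [ 0.79935701,  0.32208408, -0.50723783, -0.56193586],
       [ 0.00153966,  0.84309074,  0.53776912,  0.61321967],
       [ 0.        ,  0.        ,  0.        ,  1.        ]])}
{'clock': 0.1, 'joint_positions': array([ 1.25762532e+00,  3.53599508e-01,  1.63401436e+00,  1.28266617e-06,
        1.15518920e+00, -2.41939306e-03]), 'dq': array([-0.00095091, -0.00216276, -0.00178003, -0.00164123,  0.00060492,
        0.00117526]), 'joint_efforts': array([ 2.83062409e-04, -5.94897974e+01, -3.34930587e+01,  6.99113449e-02,
        1.82185869e-02,  3.94741647e-06]), 'eef_pos': array([0.19102421, 0.594765  , 0.30204524]), 'tool_rot': array([-3.14038224e+00, -4.10131559e-06,  2.83084052e+00]), 'ft_force': array([ 0.32342635, -0.88052689, -0.08204585]), 'moment': array([-0.01774564, -0.04629666, -0.0513505 ]), 'gripper_force': 0.0, 'opening': 0.09215094880197289}
```

View pics/top0.png

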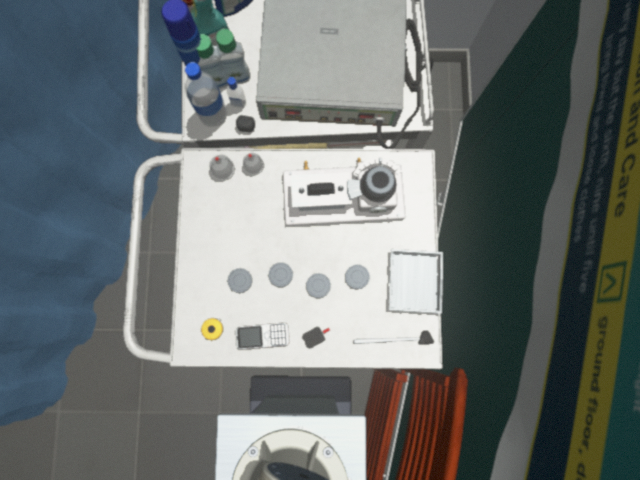

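View pics/side0.png

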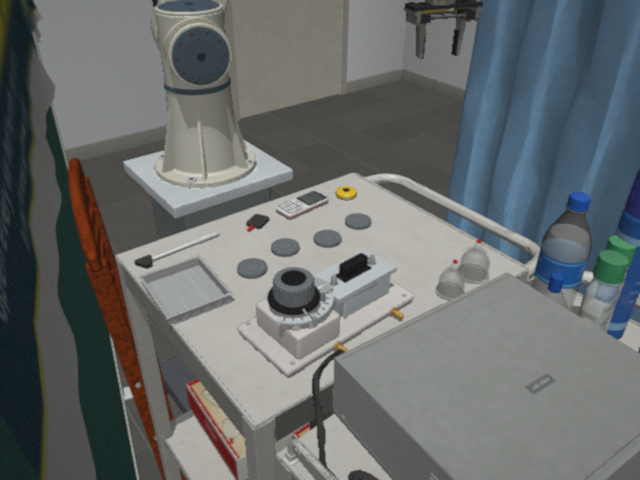

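The top view shows four discs at about (239,280), (280,274), (318,286) and (357,277), the handle at (321,188), the wheel at (378,182) and the tray at (415,282). The side view agrees. Next I convert these to coordinates and take a wrist look.

Run:
```python
from h import *
s=load('top0'); C=cloud(s)
for n,u,v,z in [('d1',239,280,.008),('d2',280,274,.008),('d3',318,286,.008),('d4',357,277,.008),('handle',321,188,.092),('wheel',378,181,.115),('tray',415,282,.002),('cup1',220,167,.07),('cup2',252,163,.06),('hamL',355,341,.005),('hamR',430,338,.01),('tape',212,328,.015)]:
    print(n,at_z(s,u,v,z).round(4),C[v,u].round(4))
m=C[...,2]
# blobs at heights
def blob(lo,hi,x0,x1,y0,y1,n):
    k=(m>lo)&(m<hi)&(C[...,0]>x0)&(C[...,0]<x1)&(C[...,1]>y0)&(C[...,1]<y1)
    p=C[k]; print(n,len(p),p.mean(0).round(4),p.min(0).round(3),p.max(0).round(3), cv2.minAreaRect(p[:,:2].astype(np.float32)*1000))
blob(.004,.012,.3,.47,-.14,.2,'discs')
blob(.105,.125,.45,.7,-.3,.1,'wheel')
blob(.085,.1,.45,.7,-.1,.1,'handle')
blob(.06,.075,.45,.7,-.1,.1,'plate')
o=s['extrinsics']
T0=sensors.sense()
import itertools
R=[np.pi,0,0]
bot.goto([.50,-.05,.38],[np.pi,0,-np.pi/2])
w=snap('wrist','w1'); print(np.asarray(w['extrinsics']).round(3),w['fov_y'],sensors.sense()['eef_pos'],sensors.sense()['joint_positions'].round(2))
```

```text
d1 [0.4409 0.1193 0.008 ] [0.4413 0.1199 0.0041]
d2 [0.4549 0.0277 0.008 ] [0.4549 0.0277 0.0081]
d3 [ 0.4285 -0.0577  0.008 ] [ 0.4284 -0.0577  0.0084]
d4 [ 0.4491 -0.145   0.008 ] [ 0.4491 -0.1449  0.0084]
handle [ 0.6309 -0.0627  0.092 ] [ 0.6313 -0.0627  0.0906]
wheel [ 0.6401 -0.1819  0.115 ] [ 0.6413 -0.1824  0.1111]
tray [ 0.4393 -0.2756  0.002 ] [ 0.4396 -0.2764 -0.0017]
cup1 [0.6841 0.1599 0.07  ] [0.6905 0.1636 0.0507]
cup2 [0.6971 0.0908 0.06  ] [0.7027 0.0929 0.0434]
hamL [ 0.3084 -0.1395  0.005 ] [ 0.3084 -0.1392  0.0087]
hamR [ 0.3159 -0.3032  0.01  ] [ 0.3159 -0.3034  0.0089]
tape [0.3345 0.1742 0.015 ] [0.3345 0.1738 0.0168]
discs 2312 [0.3987 0.0215 0.0081] [ 0.3   -0.14   0.004] [0.469 0.2   0.012] ((384.8651123046875, 29.94146728515625), (168.0459747314453, 339.7313232421875), 0.3038894534111023)
wheel 639 [ 0.6423 -0.186   0.1147] [ 0.613 -0.216  0.105] [ 0.674 -0.157  0.121] ((643.4163818359375, -186.71044921875), (59.816585540771484, 59.25432586669922), 53.7517204284668)
handle 198 [ 0.6353 -0.064   0.0909] [ 0.626 -0.089  0.085] [ 0.646 -0.039  0.098] ((636.3213500976562, -63.76333236694336), (19.632308959960938, 49.578758239746094), 0.8966892957687378)
plate 1228 [ 0.6341 -0.0465  0.066 ] [ 0.597 -0.098  0.06 ] [0.674 0.003 0.075] ((635.7908935546875, -49.27933120727539), (73.69815826416016, 102.13127899169922), 3.244893789291382)Traceback (most recent call last):
  File "<stdin>", line 18, in <module>
bench.IKError: the arm cannot take that pose within its joint ranges
```

Run:
```python
from h import *
bot.goto([.54,-.12,.40],[np.pi,0,np.pi/2])
w=snap('wrist','w1'); print(np.asarray(w['extrinsics']).round(3),w['fov_y'],w['cx'],w['cy'],sensors.sense()['eef_pos'],sensors.sense()['joint_positions'].round(2))
```

```text
[[ 1.    -0.     0.     0.538]
 [ 0.     0.956  0.293 -0.036]
 [-0.    -0.293  0.956  0.481]
 [ 0.     0.     0.     1.   ]] 63.23996303855278 321.7877272894357 228.39029469138214 [ 0.54015933 -0.11935289  0.39988751] [-0.22  0.16  1.67  0.    1.31 -0.22]
```

View pics/w1.png

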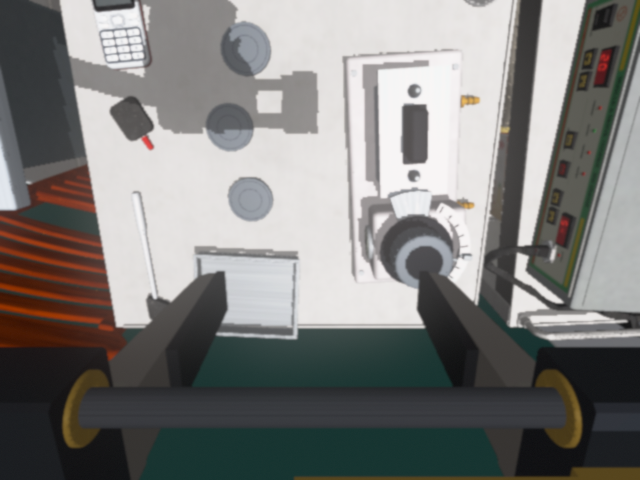

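The wrist view shows the pins at about (415,90) and (413,176), the handle at (414,134) and the wheel at about (422,258). There is lens distortion, so I re-centre the camera over the unit.

Run:
```python
from h import *
bot.goto([.638,-.10,.34],[np.pi,0,np.pi/2])
w=snap('wrist','w2'); print(np.asarray(w['extrinsics']).round(3))
im=cv2.resize(w['image'][60:330,170:470],None,fx=2.2,fy=2.2,interpolation=cv2.INTER_CUBIC); cv2.imwrite('pics/w2c.png',im)
C=cloud(w);m=C[...,2]
def blob(lo,hi,n):
    k=(m>lo)&(m<hi); k[330:]=0
    nn,L,st,_=cv2.connectedComponentsWithStats(k.astype(np.uint8))
    for i in range(1,nn):
        if st[i,4]>60:
            p=C[L==i]; r=cv2.minAreaRect(p[:,:2].astype(np.float32)*1000); print(n,st[i],np.round(r[0],1),np.round(r[1],1),round(r[2],2),p[:,2].mean().round(4))
blob(.104,.125,'wheel');blob(.086,.1,'handle');blob(.06,.073,'plate');blob(.073,.085,'pins');blob(.012,.025,'base')
```

```text
[[ 1.    -0.001  0.002  0.636]
 [ 0.     0.956  0.293 -0.016]
 [-0.002 -0.293  0.956  0.421]
 [ 0.     0.     0.     1.   ]]
wheel [  499     0   141   330 34743] [855.4 -73.6] [121.1 266.1] 1.33 0.1126
wheel [ 294  273   69   57 3183] [ 640.9 -179.2] [61.  51.1] 0.69 0.1143
handle [ 492    0   74  325 3194] [803.9 -73.2] [272.2   7.2] 87.07 0.0927
handle [ 307  133   25   62 1266] [633.2 -61.4] [18.  52.1] 3.73 0.091
handle [298 266  63  27 347] [ 642.6 -163.6] [19.2 56.9] 85.39 0.0932
plate [ 486    0   62  275 1819] [805.  -52.4] [243.4   7.9] 87.6 0.0662
plate [ 273   82   89  150 9777] [633.1 -61.4] [ 72.2 130.1] 3.67 0.0658
plate [364 242  23  30 264] [ 693.9 -151.7] [15.  37.1] 37.94 0.0626
plate [340 244  38  57 560] [ 674.8 -169.1] [18.2 70.8] 32.4 0.0635
plate [280 246  26  76 716] [ 608.2 -186.2] [24.5 81.9] 2.92 0.0629
plate [455 276  36  37 515] [ 794.  -188.5] [28.6 39.9] 46.77 0.0665
plate [361 303  14  15 102] [ 681.3 -213.4] [19.4  6.6] 64.87 0.0639
pins [ 485    0   71  319 2206] [803.4 -72.5] [277.6   7.2] 86.9 0.079
pins [311 106  11  12 107] [630.4 -18.4] [9.  8.5] 89.95 0.0785
pins [318 204  10  11  90] [ 636.  -103.7] [8.2 9.4] 0.27 0.0782
pins [ 287  224  105  106 3961] [ 654.1 -171.7] [101.4 100.6] 79.67 0.0792
base [   0    0   26   83 1213] [338.8  42.9] [73.9 24.2] 76.48 0.0137
base [387   0  34   8 131] [710.5  76.9] [30.6  5.9] 0.36 0.0185
base [469   0  54 283 426] [809.  -62.1] [284.9   5. ] 86.83 0.0165
base [  249    62   155   259 10512] [ 646.9 -112.1] [151.1 273. ] 3.64 0.0173
base [ 92 289  88  41 686] [ 412.1 -220.7] [109.2  49.3] 26.13 0.0187
```

View pics/w2c.png

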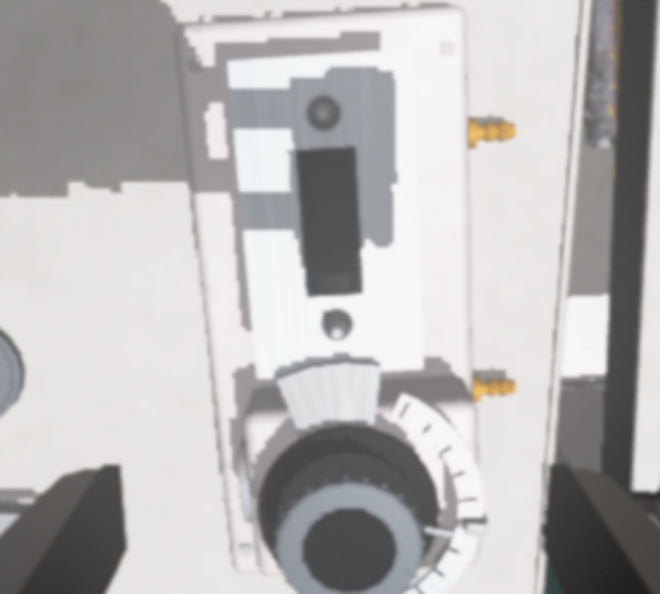

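Sizes match the spec: plate 72.2 × 130.1 mm, centre (0.6331, -0.0614), yaw 3.67°, with the pin midpoint in agreement. The wheel axis should be at (0.641, -0.185). Next step is turning the wheel back.

```bash
cat >> h.py <<'E'
YAW=.064; SEAT=np.array([.6331,-.0614]); c,s_=np.cos(YAW),np.sin(YAW)
def U(dx,dy): return SEAT+[c*dx-s_*dy, s_*dx+c*dy]
WH=U(0,-.124)
def at(p,z,yaw): bot.goto([p[0],p[1],z],[np.pi,0,yaw])
def lin(p,z,vel=.1,**k): return bot.move_l([p[0],p[1],z],vel=vel,**k)
def st(*a):
    s=sensors.sense(); print(*a,'t%.1f open %.4f gf %.1f F %s Mz %.2f'%(s['clock'],s['opening'],s['gripper_force'],s['ft_force'].round(1),s['moment'][2]),s['eef_pos'].round(4)); return s
E
python3 - <<'E'
from h import *
at(WH,.24,.2); lin(WH,.181); claw.clamp(15); s=st('grip'); m0=s['moment'][2]
q=np.array(s['joint_positions']); tot=0
while tot<2.1:
    q[5]-=.15; tot+=.15; bot.movej(list(q)); s=sensors.sense(); dm=s['moment'][2]-m0; print(round(tot,2),round(dm,2),end='; ')
    if abs(dm)>.3: break
st('end'); claw.ungrasp(); lin(WH,.30); at([.638,-.10],.34,np.pi/2)
w=snap('wrist','w3'); cv2.imwrite('pics/w3c.png',cv2.resize(w['image'][60:330,170:470],None,fx=2.2,fy=2.2,interpolation=cv2.INTER_CUBIC)); st('x')
E
```

```text
grip t6.0 open 0.0597 gf 15.0 F [-0.6 -1.1  1.8] Mz -0.01 [ 0.6412 -0.1854  0.1813]
0.15 0.12; 0.3 0.14; 0.45 0.14; 0.6 0.08; 0.75 0.15; 0.9 0.17; 1.05 0.08; 1.2 0.12; 1.35 0.09; 1.5 0.09; 1.65 0.19; 1.8 0.13; 1.95 0.1; 2.1 0.15; 2.25 0.17; end t10.0 open 0.0596 gf 15.0 F [ 5.5  0.8 -2.5] Mz 0.15 [ 0.6429 -0.1849  0.1819]
x t13.0 open 0.0920 gf 0.0 F [0.2 0.3 0.3] Mz 0.03 [ 0.6378 -0.1003  0.3394]
```

View pics/w3c.png

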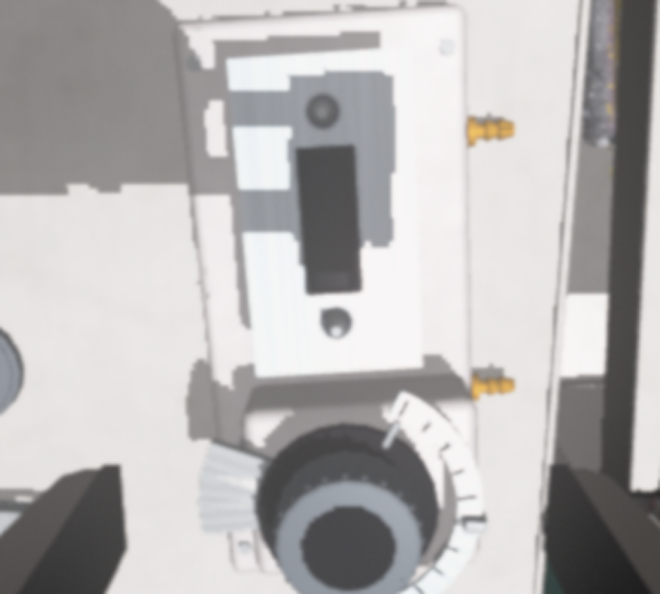

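The cam now points at the robot. The pointer is at the first tick (crop ~(394,432)) and the rider tip is at about (465,519). I check both angles.

Run:
```python
from h import *
w=load('w3'); 
for n,u,v in [('ptr_out',401,422),('ptr_in',386,446),('rid_in',462,519),('rid_out',484,519)]:
    p=at_z(w,170+(u+.5)/2.2-.5,60+(v+.5)/2.2-.5,.084)[:2]-WH
    x=c*p[0]+s_*p[1]; y=-s_*p[0]+c*p[1]; r=np.hypot(x,y); th=np.pi/3-np.arctan2(y,x); print(n,r.round(4),th.round(3))
w=load('w2')
for n,u,v in [('ptr0',437,530)]:
    p=at_z(w,170+(u+.5)/2.2-.5,60+(v+.5)/2.2-.5,.084)[:2]-WH
    x=c*p[0]+s_*p[1]; y=-s_*p[0]+c*p[1]; print(n,np.hypot(x,y).round(4),(np.pi/3-np.arctan2(y,x)).round(3))
```

```text
ptr_out 0.0481 0.026
ptr_in 0.0357 0.017
rid_in 0.05 1.157
rid_out 0.0596 1.149
ptr0 0.0395 1.282
```

Run:
```python
from h import *
Y=np.pi/2+YAW
at(SEAT,.22,Y); print(lin(SEAT,.158,contact_N=8)); claw.clamp(40); s=st('grip')
lin(SEAT,.27,vel=.08); st('lift')
P=[.585,.145]; at(P,.26,0); st('over'); print(lin(P,.16,vel=.08,contact_N=10)); 
print(lin(P,.134,vel=.03,contact_N=6)); st('down'); claw.ungrasp(); bot.dwell(.2); lin(P,.26); 
at([.638,-.06],.34,np.pi/2); w=snap('wrist','w4'); t=snap('top','t4'); st('')
a=w['image'][:,:]; b=t['image'][130:370,160:460]
cv2.imwrite('pics/c4.png',np.hstack([cv2.resize(a[20:330,150:470],(400,388)),cv2.resize(b,(400,388))]))
```

```text
False
grip t15.4 open 0.0177 gf 40.1 F [2.  0.4 3.6] Mz 0.00 [ 0.6338 -0.0614  0.1586]
lift t17.0 open 0.0175 gf 40.0 F [-0.8 -0.4 -1.6] Mz 0.04 [ 0.6328 -0.0614  0.2694]
over t18.7 open 0.0173 gf 40.0 F [-0.6  0.1 -2.5] Mz -0.02 [0.5851 0.1448 0.2599]
False
True
down t20.8 open 0.0174 gf 40.2 F [-0.8  0.1  7.2] Mz 0.02 [0.5848 0.145  0.1375]
 t25.3 open 0.0916 gf 0.0 F [ 0.2  0.6 -0.1] Mz 0.02 [ 0.6379 -0.0596  0.3397]
```

View pics/c4.png

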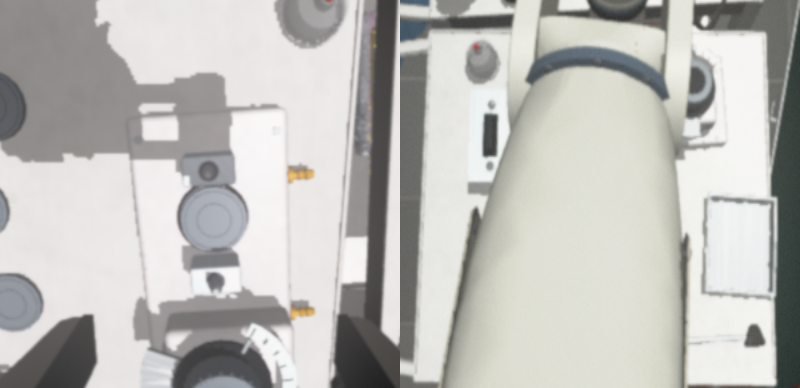

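The cover lies flat and the used filter is exposed on the seat. Next I move it to the tray and survey the new discs.

```bash
cat >> h.py <<'E'
Y=np.pi/2+YAW
def discs(w,lo=.0045,hi=.014,dmin=48,dmax=64):
    C=cloud(w);m=C[...,2]; k=((m>lo)&(m<hi)).astype(np.uint8); k[330:]=0
    k=cv2.morphologyEx(k,cv2.MORPH_OPEN,np.ones((5,5),np.uint8))
    nn,L,stt,_=cv2.connectedComponentsWithStats(k); out=[]
    for i in range(1,nn):
        p=C[L==i]; (x,y),(a,b),_=cv2.minAreaRect(p[:,:2].astype(np.float32)*1000)
        if dmin<a<dmax and dmin<b<dmax: out.append((round(x/1000,4),round(y/1000,4),round(a,1),round(b,1),round(p[:,2].mean()*1000,1)))
    return out
E
python3 - <<'E'
from h import *
w=load('w4'); d=discs(w,.022,.032); print(d); p=np.array(d[0][:2])
print('unit frame offset',p-SEAT)
at(p,.20,Y); print(lin(p,.108,contact_N=8)); claw.clamp(12); s=st('grip')
lin(p,.22); st('lift')
T=[.4395,-.2758]; at(T,.20,np.pi/2); st('tray'); lin(T,.112); claw.ungrasp(); bot.dwell(.3); lin(T,.22); st('rel')
at([.44,-.19],.36,np.pi/2); w=snap('wrist','w5'); print('tray disc',discs(w,.006,.018))
at([.44,.02],.40,np.pi/2); w=snap('wrist','w6'); print('new',discs(w)); st('')
cv2.imwrite('pics/c5.png',np.hstack([cv2.resize(load('w5')['image'],(400,300)),cv2.resize(w['image'],(400,300))]))
E
```

```text
[(0.6348, -0.0623, 54.9, 54.1, np.float64(25.6))]
unit frame offset [ 0.0017 -0.0009]
False
grip t27.7 open 0.0553 gf 12.0 F [0.6 0.7 1. ] Mz 0.03 [ 0.6349 -0.0623  0.1081]
lift t28.9 open 0.0553 gf 12.0 F [ 0.4 -0.2 -0.3] Mz -0.01 [ 0.6344 -0.0622  0.2192]
tray t30.0 open 0.0553 gf 12.0 F [ 0.6 -0.7  0.6] Mz 0.02 [ 0.4404 -0.2756  0.2002]
rel t33.3 open 0.0920 gf 0.0 F [ 0.4 -0.5  1. ] Mz -0.03 [ 0.4392 -0.2756  0.2194]
tray disc [(0.4282, -0.0567, 53.6, 53.0, np.float64(7.7)), (0.4487, -0.1448, 54.1, 52.9, np.float64(7.7)), (0.4378, -0.2755, 54.2, 54.7, np.float64(9.6))]
new [(0.4384, 0.1197, 53.3, 54.2, np.float64(7.6)), (0.4511, 0.0283, 53.8, 54.0, np.float64(7.6)), (0.4274, -0.0565, 54.0, 54.4, np.float64(7.6)), (0.4477, -0.1436, 52.8, 55.1, np.float64(7.6))]
 t35.0 open 0.0915 gf 0.0 F [-0.1  0.2 -0.9] Mz 0.02 [0.4401 0.0189 0.3992]
```

View pics/c5.png

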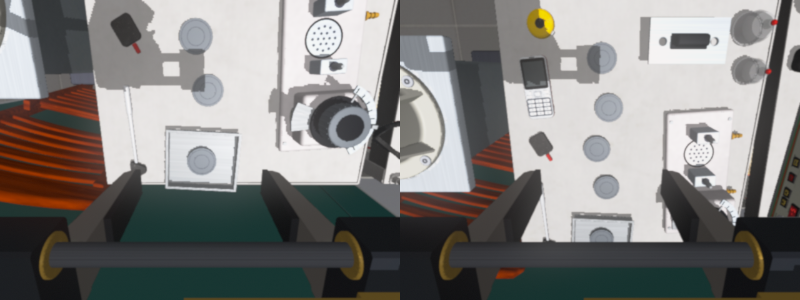

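The used filter is in the middle of the tray and all four new discs are in place. I stack them, re-measuring each one before its pick.

```bash
cat >> h.py <<'E'
def stack(rough,k,seat=SEAT):
    rough=np.array(rough)
    at(rough+[0,.016],.25,Y); d=discs(snap('wrist'))
    d=[q for q in d if np.hypot(*(np.array(q[:2])-rough))<.06]
    if not d: print('not found'); return False
    d.sort(key=lambda q:np.hypot(*(np.array(q[:2])-rough))); p=np.array(d[0][:2]); print('disc',d[0])
    at(p,.16,Y); 
    if lin(p,.0915,contact_N=8): st('contact on descent'); lin(p,.2); return False
    claw.clamp(15); bot.dwell(.1); st('grip')
    lin(p,.20,vel=.15); at(seat,.22,Y); s=st('over')
    if s['opening']<.05: print('LOST'); return False
    z=.0915+.018+.008*k+.0005
    lin(seat,z+.02,vel=.12); print(lin(seat,z,vel=.04,contact_N=5)); s=st('place')
    if s['opening']<.05: print('LOST late')
    claw.ungrasp(); bot.dwell(.1); lin(seat,.22); return True
def check(lo,hi,f=None):
    at(SEAT+[0,.02],.34,Y); w=snap('wrist',f); return discs(w,lo,hi)
E
python3 - <<'E'
from h import *
stack([.4482,-.144],0); print(check(.022,.032,'w7')); st()
E
```

```text
disc (0.4478, -0.144, 54.2, 55.1, np.float64(7.6))
grip t37.9 open 0.0549 gf 15.0 F [-0.1 -0.   2.9] Mz -0.00 [ 0.448  -0.1441  0.0916]
over t39.6 open 0.0550 gf 15.0 F [-0.4 -0.2 -0.5] Mz -0.03 [ 0.6316 -0.0617  0.2187]
True
place t41.0 open 0.0552 gf 15.0 F [-0.4 -0.1  5.2] Mz 0.04 [ 0.6327 -0.0613  0.1095]
[(0.63, -0.0621, 53.7, 52.8, np.float64(25.6))]
t43.7 open 0.0922 gf 0.0 F [-0.  -0.  -0.5] Mz -0.04 [ 0.6326 -0.0414  0.3389]
```

Run:
```python
from h import *
for f in('w4','w7'):
    w=load(f); C=cloud(w); m=C[...,2]
    for lo,hi,n,a0 in((.074,.086,'pin',40),(.053,.062,'block',200),(.022,.032,'disc',1000)):
        k=((m>lo)&(m<hi)).astype(np.uint8); k[330:]=0
        nn,L,S,_=cv2.connectedComponentsWithStats(k)
        for i in range(1,nn):
            p=C[L==i]; r=cv2.minAreaRect(p[:,:2].astype(np.float32)*1000)
            if S[i,4]>a0 and np.hypot(*(np.array(r[0])/1000-SEAT))<.06: print(f,n,S[i],np.round(r[0],1),np.round(r[1],1),round(r[2],1))
w=load('w7');cv2.imwrite('pics/w7c.png',cv2.resize(w['image'][130:300,220:430],None,fx=3.5,fy=3.5,interpolation=cv2.INTER_CUBIC))
```

```text
w4 pin [311 153  11  12  97] [630.4 -18.4] [8.8 9.3] 47.9
w4 pin [317 245  11  11  80] [ 636.4 -103.3] [8.2 8.8] 56.4
w4 block [294 143  45  27 923] [630.4 -18.4] [40.  22.3] 3.9
w4 block [302 232  41  24 744] [ 635.8 -103.8] [39.9 22.6] 4.6
w4 disc [ 294  169   54   53 2218] [634.  -62.2] [55.2 54.8] 19.3
w7 pin [318 174  11  11  92] [630.6 -18. ] [9.  8.9] 0.7
w7 pin [318 264  10  10  78] [ 635.6 -103.2] [8.7 7.1] 3.7
w7 block [302 164  42  24 886] [630.2 -18.2] [38.9 21.8] 3.6
w7 block [303 249  40  22 723] [ 635.7 -103.3] [39.5 21.4] 3.4
w7 disc [ 294  188   53   49 2097] [630.5 -62.1] [54.7 52.8] 3.6
```

View pics/w7c.png

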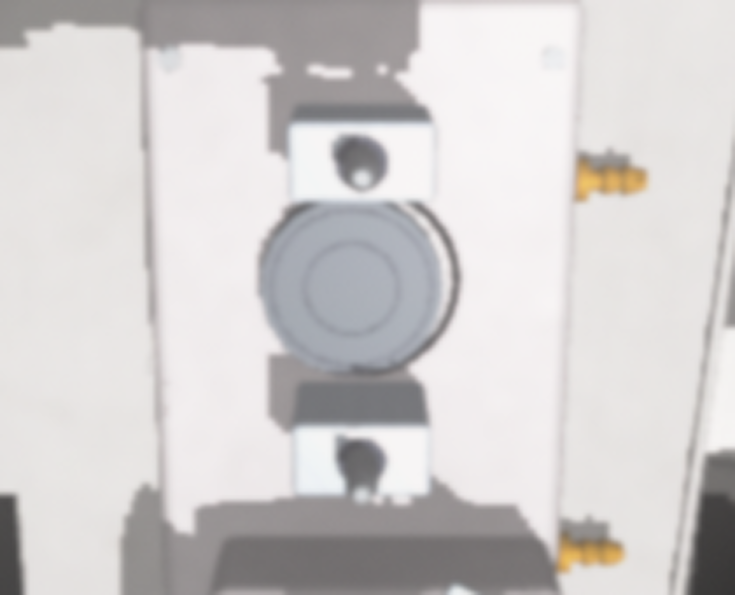

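The placed disc sits about 2.5 mm to the -x side of the seat, which is within tolerance. I offset the next placement in x and check it.

Run:
```python
from h import *
stack([.4278,-.0566],1,U(.0025,.0005)); print(check(.030,.040,'w8'), discs(load('w8'),.0045,.014)); st()
```

```text
disc (0.4279, -0.0566, 54.4, 54.9, np.float64(7.6))
grip t46.7 open 0.0550 gf 15.0 F [0.4 1.6 2.5] Mz 0.06 [ 0.428  -0.0566  0.0916]
over t48.4 open 0.0548 gf 15.0 F [-0.1  0.  -0.8] Mz -0.03 [ 0.6339 -0.0607  0.2186]
True
place t49.8 open 0.0552 gf 15.0 F [-0.6 -0.3  4.9] Mz -0.05 [ 0.6352 -0.0607  0.1175]
[(0.6326, -0.061, 53.9, 53.8, np.float64(33.6))] [(0.4523, 0.0286, 55.7, 53.7, np.float64(7.6))]
t52.3 open 0.0922 gf 0.0 F [ 0.4 -0.5 -0.5] Mz -0.01 [ 0.6326 -0.0414  0.3389]
```

Run:
```python
from h import *
if stack([.4523,.0286],2,U(.0028,0)):
    print(check(.038,.048))
    if stack([.4395,.1197],3,U(.0028,0)): print(check(.046,.056,'w9'))
st()
w=load('w9');C=cloud(w)
cv2.imwrite('pics/w9c.png',cv2.resize(w['image'][100:300,200:450],None,fx=3,fy=3,interpolation=cv2.INTER_CUBIC))
```

```text
disc (0.4519, 0.028, 54.7, 55.1, np.float64(7.6))
grip t55.3 open 0.0546 gf 15.0 F [-0.3  0.7  3.2] Mz -0.00 [0.452  0.028  0.0916]
over t57.0 open 0.0553 gf 15.0 F [-0.3 -0.1 -1.5] Mz -0.04 [ 0.6344 -0.0608  0.2187]
True
place t58.3 open 0.0551 gf 15.0 F [0.  0.3 4.2] Mz -0.02 [ 0.6355 -0.0612  0.1255]
[(0.6329, -0.0612, 53.8, 54.8, np.float64(41.6))]
disc (0.4805, 0.1185, 54.5, 54.6, np.float64(7.6))
contact on descent t62.8 open 0.0917 gf 10.8 F [-6.3 -0.8 21.6] Mz -0.03 [0.4816 0.119  0.1329]
t63.7 open 0.0918 gf 0.0 F [ 0.  -0.5 -0.6] Mz 0.03 [0.4802 0.1185 0.1996]Traceback (most recent call last):
  File "<stdin>", line 6, in <module>
  File "h.py", line 7, in load
    def load(f): return dict(np.load('pics/'+f+'.npz'))
                             ~~~~~~~^^^^^^^^^^^^^^^^^^
    fid = stack.enter_context(open(os.fspath(file), "rb"))
                              ~~~~^^^^^^^^^^^^^^^^^^^^^^^
FileNotFoundError: [Errno 2] No such file or directory: 'pics/w9.npz'
```

The last disc was knocked to (0.4805, 0.1185), next to the cover, and my finger touched the cover's edge. I re-measure both and will grasp across y instead.

Run:
```python
from h import *
at([.53,.165],.32,Y); w=snap('wrist','w10'); print(discs(w))
C=cloud(w);m=C[...,2]
for lo,hi,n in((.062,.08,'handle'),(.038,.052,'plate')):
    k=((m>lo)&(m<hi)).astype(np.uint8); k[330:]=0
    nn,L,S,_=cv2.connectedComponentsWithStats(k)
    for i in range(1,nn):
        p=C[L==i]; r=cv2.minAreaRect(p[:,:2].astype(np.float32)*1000)
        if S[i,4]>300: print(n,np.round(r[0],1),np.round(r[1],1),round(r[2],1),p[:,2].mean())
cv2.imwrite('pics/w10.png',w['image'])
```

```text
[(0.4798, 0.1183, 54.3, 55.3, np.float64(7.6))]
handle [582.4 145.1] [52.2 18.4] 0.2 0.06960783205174381
handle [821.   76.4] [34.3 15.8] 39.1 0.07027185448820816
plate [812.3 191. ] [20.7 63.6] 14.8 0.044767713544756435
plate [582.5 144.8] [ 72.7 130.4] 89.9 0.044678514490011055
plate [698.  169.1] [42.6 45.3] 7.1 0.0468301103335733
plate [709.2  98.2] [36.2 33.9] 50.1 0.043692289927880795
plate [826.7  72.8] [58.  27.7] 38.0 0.04487988171267072
```

View pics/w10.png

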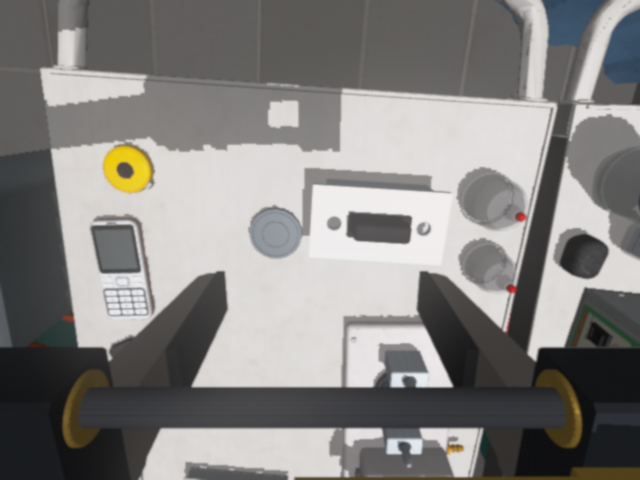

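The cover is essentially unmoved at (0.5824, 0.145). The disc at pixel (276,232) is clear of it, so I grasp the disc across y.

Run:
```python
from h import *
p=np.array([.4798,.1183]); y=YAW
at(p,.16,y)
if lin(p,.0915,contact_N=8): st('contact'); raise SystemExit
claw.clamp(15); st('grip'); lin(p,.22,vel=.12); seat=U(.0028,0); at(seat,.22,Y); s=st('over')
if s['opening']<.05: raise SystemExit('LOST')
z=.0915+.018+.024+.0005
lin(seat,z+.02,vel=.12); lin(seat,z,vel=.04,contact_N=5); st('place'); claw.ungrasp(); bot.dwell(.1); lin(seat,.22)
print(check(.046,.056,'w9')); st()
w=load('w9');cv2.imwrite('pics/w9c.png',cv2.resize(w['image'][130:300,220:430],None,fx=3.5,fy=3.5,interpolation=cv2.INTER_CUBIC))
```

```text
grip t67.2 open 0.0549 gf 15.0 F [-0.4  0.6  2.4] Mz 0.05 [0.4799 0.1183 0.0916]
over t70.1 open 0.0550 gf 15.0 F [ 0.3  0.7 -0.3] Mz -0.06 [ 0.6357 -0.0609  0.2198]
place t71.3 open 0.0553 gf 15.0 F [-0.6  0.7  4.8] Mz 0.01 [ 0.6355 -0.0612  0.1336]
[(0.6328, -0.0583, 54.6, 54.6, np.float64(49.6))]
t73.7 open 0.0917 gf 0.0 F [-0.   0.3  1.3] Mz -0.01 [ 0.6326 -0.0414  0.3388]
```

View pics/w9c.png

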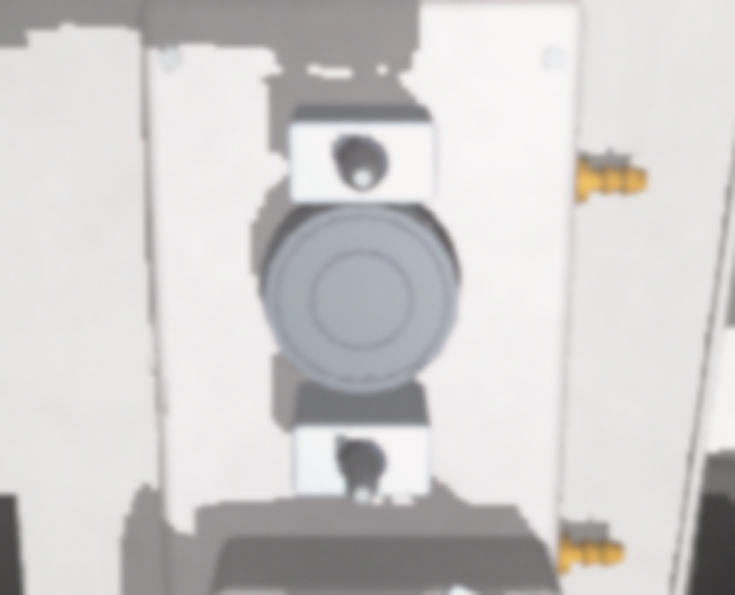

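All four discs are stacked: three are near centre and the top one is about 2.5-3 mm off, within 6 mm. The placements all fit a camera bias of about -2.6 mm in x, so the true seat is at TCP (0.6355, -0.061). Next, the cover.

Run:
```python
from h import *
P=[.585,.145]; at(P,.22,0); print(lin(P,.1375,contact_N=8)); claw.clamp(40); st('grip'); lin(P,.27,vel=.1)
S=np.array([.6355,-.061]); at(S,.27,Y); s=st('over')
if s['opening']<.012: raise SystemExit('LOST')
lin(S,.195,vel=.08); s=st('pre'); bot.dwell(.2)
hit=lin(S,.158,vel=.03,contact_N=8); s=st('low %s'%hit)
```

```text
False
grip t77.5 open 0.0176 gf 40.0 F [-0.6 -0.7  0.2] Mz -0.02 [0.5851 0.145  0.1376]
over t80.7 open 0.0179 gf 40.0 F [-0.1 -0.1 -2.2] Mz -0.03 [ 0.6354 -0.0607  0.2699]
pre t81.8 open 0.0179 gf 40.0 F [ 0.7 -0.7 -1.4] Mz -0.03 [ 0.6359 -0.061   0.1955]
low True t83.1 open 0.0176 gf 40.2 F [-1.  -0.   5.7] Mz -0.04 [ 0.6354 -0.061   0.1586]
```

Height 0.1586 equals the original seated height and the lateral forces are small. I release and check.

Run:
```python
from h import *
claw.ungrasp(); bot.dwell(.3); lin([.6355,-.061],.26); at([.638,-.10],.34,np.pi/2); w=snap('wrist','w11'); st()
C=cloud(w);m=C[...,2]
for lo,hi,n,a in((.06,.073,'plate',3000),(.073,.085,'pins',60),(.086,.1,'handle',600)):
    k=((m>lo)&(m<hi)).astype(np.uint8); k[330:]=0
    nn,L,S,_=cv2.connectedComponentsWithStats(k)
    for i in range(1,nn):
        p=C[L==i]; r=cv2.minAreaRect(p[:,:2].astype(np.float32)*1000)
        if S[i,4]>a: print(n,np.round(r[0],1),np.round(r[1],1),round(r[2],1),p[:,2].mean().round(4))
p=C[130:300,250:380].reshape(-1,3); p=p[(p[:,2]>.062)&(p[:,2]<.070)&(np.abs(p[:,1]+.061)<.06)]
print('plane',np.linalg.lstsq(np.c_[p[:,:2]-p[:,:2].mean(0),np.ones(len(p))],p[:,2],rcond=None)[0].round(4))
cv2.imwrite('pics/w11c.png',cv2.resize(w['image'][60:330,170:470],None,fx=2.2,fy=2.2,interpolation=cv2.INTER_CUBIC))
```

```text
t86.3 open 0.0918 gf 0.0 F [-1.   0.5 -0.5] Mz -0.03 [ 0.6375 -0.1     0.339 ]
plate [633.  -61.7] [ 72.2 130.5] 3.7 0.0658
pins [803.5 -73.3] [277.2   7.3] 86.8 0.079
pins [630.5 -18.6] [9.  8.5] 89.9 0.0786
pins [ 635.4 -103.8] [9.6 8.6] 31.6 0.0784
pins [ 681.1 -178.5] [39.9 97.7] 3.5 0.0797
pins [ 627.4 -175.6] [105.1  62.3] 2.5 0.0794
handle [803.9 -74.2] [272.6   7.4] 87.2 0.0928
handle [633.  -61.5] [18.  52.1] 3.6 0.091
plane [0.0003 0.0056 0.0658]
```

View pics/w11c.png

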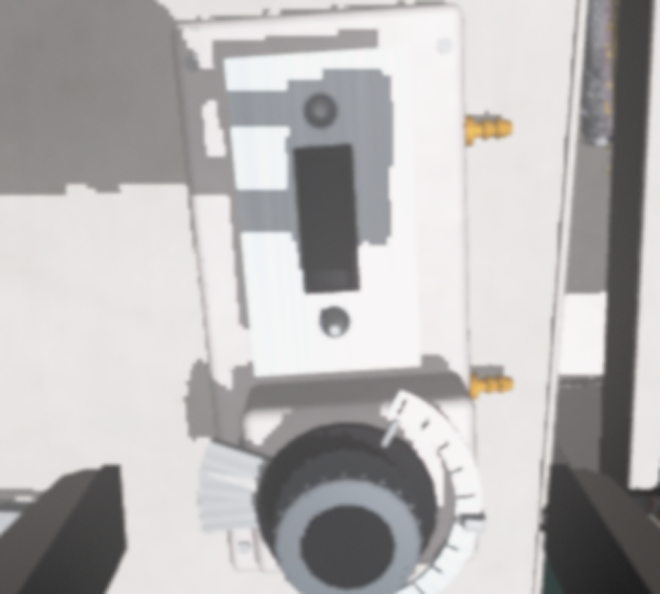

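The cover is seated flush (level, height and position as at the start). Next I turn the wheel up by about 1.05 rad and view it with the rim centred.

```bash
cat >> h.py <<'E'
WT=WH+[.0025,0]
def turn(a,yaw0,n=8):
    at(WT,.24,yaw0); lin(WT,.181); claw.clamp(15); s=st('grip'); q=np.array(s['joint_positions'])
    for i in range(n): q[5]+=a/n; bot.movej(list(q))
    bot.dwell(.2); st('turned'); claw.ungrasp(); lin(WT,.26)
def view(f):
    at([.69,-.165],.34,np.pi/2); w=snap('wrist',f); st()
    cv2.imwrite('pics/'+f+'c.png',cv2.resize(w['image'][140:300,240:440],None,fx=4,fy=4,interpolation=cv2.INTER_CUBIC))
E
python3 - <<'E'
from h import *
turn(1.05,2.0); view('w12')
E
```

```text
grip t88.2 open 0.0595 gf 15.0 F [-0.8 -0.2  2.4] Mz -0.00 [ 0.6436 -0.1852  0.1813]
turned t90.4 open 0.0595 gf 15.0 F [-2.6  0.2  4.4] Mz 0.13 [ 0.6434 -0.1852  0.1812]
t92.7 open 0.0920 gf 0.0 F [-0.5 -0.5 -0.1] Mz -0.07 [ 0.689 -0.165  0.338]
```

View pics/w12c.png

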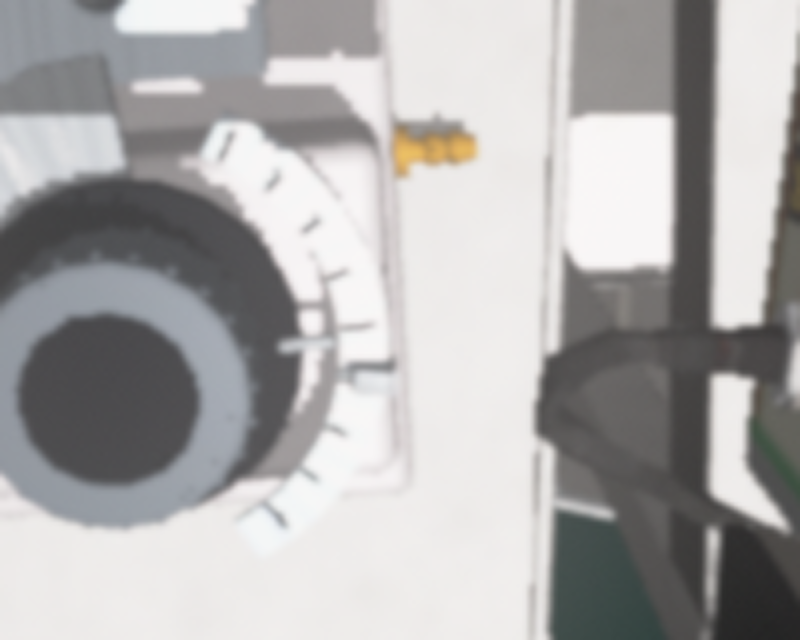

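The pointer's outer end is at (332,342) and the rider clip runs (347,375) to (393,378). I compute the remaining angle.

Run:
```python
from h import *
w=load('w12')
def an(n,u,v,z):
    p=at_z(w,240+(u+.5)/4-.5,140+(v+.5)/4-.5,z)[:2]-WH
    x=c*p[0]+s_*p[1]; y=-s_*p[0]+c*p[1]; print(n,np.hypot(x,y).round(4),(np.pi/3-np.arctan2(y,x)).round(3))
for z in (.082,.086):
    for a in [('po',332,342),('pi',282,347),('ri',347,375),('ro',393,378)]: an(*a,z)
for a in [(227,145),(273,182),(312,224),(338,274),(357,327),(338,430),(313,472),(275,515)]: an('tick',*a,.082)
g=cv2.resize(w['image'][200:260,295:355],None,fx=10,fy=10,interpolation=cv2.INTER_CUBIC); cv2.imwrite('pics/w12d.png',g)
```

```text
po 0.0466 1.048
pi 0.0352 1.061
ri 0.0501 1.21
ro 0.0606 1.205
po 0.0467 1.023
pi 0.0354 1.027
ri 0.05 1.184
ro 0.0604 1.184
tick 0.0533 0.002
tick 0.052 0.245
tick 0.0518 0.49
tick 0.0514 0.738
tick 0.0526 0.988
tick 0.0512 1.475
tick 0.0508 1.708
tick 0.0513 1.983
```

View pics/w12d.png

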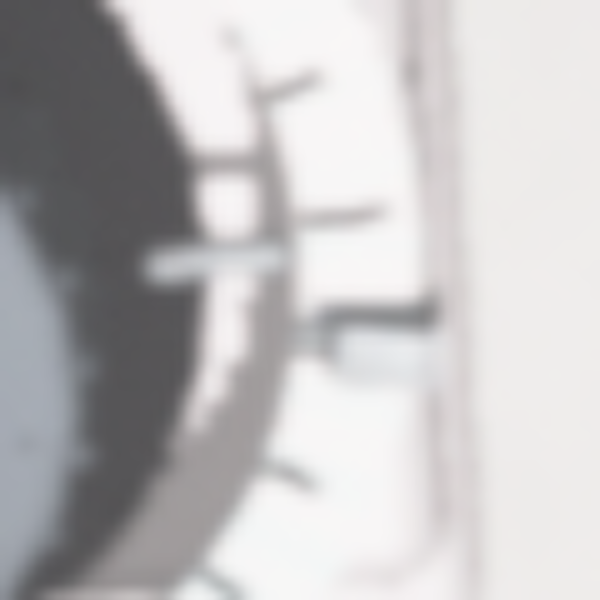

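Run:
```python
from h import *
w=load('w12')
def an(n,u,v,z):
    p=at_z(w,295+(u+.5)/10-.5,200+(v+.5)/10-.5,z)[:2]-WH
    x=c*p[0]+s_*p[1]; y=-s_*p[0]+c*p[1]; r=np.pi/3-np.arctan2(y,x); print(n,np.hypot(x,y).round(4),r.round(3))
an('po',285,255,.083);an('pi',148,270,.083);an('tip',305,338,.084);an('mid',385,350,.086);an('mid',385,330,.086)
turn(.15,1.3,2); view('w13')
```

```text
po 0.047 1.041
pi 0.0346 1.056
tip 0.0489 1.198
mid 0.0561 1.196
mid 0.0559 1.163
grip t94.5 open 0.0596 gf 15.0 F [-1.   0.5  3.3] Mz -0.00 [ 0.6435 -0.1851  0.1813]
turned t95.2 open 0.0597 gf 15.0 F [-0.9  0.6  1.6] Mz 0.02 [ 0.6434 -0.1851  0.1813]
t97.3 open 0.0920 gf 0.0 F [-0.4 -0.4 -0.9] Mz -0.02 [ 0.6894 -0.1649  0.3384]
```

View pics/w13c.png

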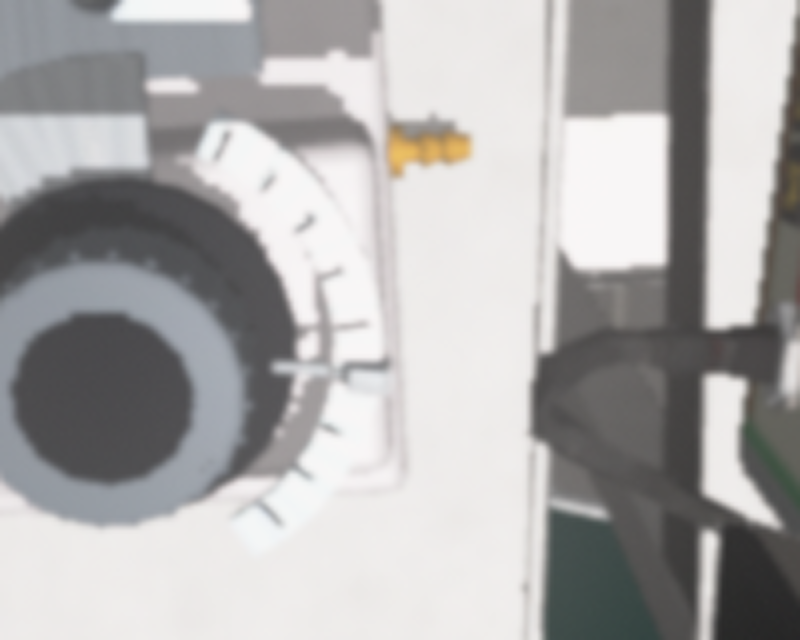

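The pointer (332,370) now lines up with the rider tip (340,373), the cover is seated and the robot is clear, so I hand in.

```bash
python3 -c "
from h import *
print(close_job())"
```

```text
the job is handed in; nothing more can be done
None
```

I handed the job in: by the camera checks, the used filter is in the tray, four new discs are stacked on the seat (largest offset about 3 mm), the cover sits flush, and the pointer is at the rider clip; the judge returned no result.

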